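Hang a piston carrier on the slotted rail and slide it up to its stop

ROBOT

A 7-joint arm with a two-finger parallel gripper is mounted at the origin on the work surface. World frame = base frame: x ahead of the robot, y to its left, z up, the work surface at z = 0. Lengths are in mm, angles in rad, forces in N, time in s.
With the tool pointing down it reaches from about 400 to 875 mm from the base axis. Payload 4.4 kg.
Tool frame: the origin (TCP) lies on the centre line of the jaws, within the pads' length; the fingertips stand 25 mm ahead of it and the grasp point (between the pads) lies 6 mm ahead of it; x points along the fingers, y is the direction in which the jaws open and shut, and the axes are right-handed (so a half turn about x gives the same grasp; the last joint's range is limited). The gripper opens to 85 mm and grips with 20 to 120 N. Pads are 22 mm wide; open, the fingers measure 114 mm over their backs; the gripper's body (76 mm by 85 mm) begins 54 mm behind the grasp point. The pads swing forward as they close: fully open they stand 13 mm farther back than shut.
Start: joints at [1.191, 0.628, 0.038, 1.517, -0.027, 0.996, -0.02], TCP at [200.666, -618.264, 256.313] pointing down, gripper open.
Joint ranges: [-3.06, 3.06], [-0.37, 2.12], [-1.25, 1.32], [0.18, 2.47], [-1.1, 4.24], [0.23, 1.98], [-2.94, 2.94]. Speed limits (rad/s): [2.57, 2.57, 3.14, 3.14, 3.14, 3.14, 3.14].

INTERFACE

Orientations are given as [roll, pitch, yaw] about the fixed x, y, z axes, in that order (R = Rz(yaw) Ry(pitch) Rx(roll)).
In Python, from cell import * gives the robot as it stands. The module is installed in compiled form; this text tells all that it offers.
- The arm moves only by the tool jog_arm, never from a script. Its argument "series" is a list of rows, each a list of 3 entries, a list of its own where there are three numbers: the turn, a rotation vector about the tool's x, y, z in degrees, then the shift along the tool's x, y, z in mm, then the gripper's target within -1 to 1 (shut at 1, half-way at 0, fully open at -1). In form: [[[rx, ry, rz], [dx, dy, dz], hand], ...]. A call has 1 to 8 rows; each row shifts and turns the commanded pose from where the row before left it, along the tool's axes as they then stand; what a row does not reach is not made up. A row lasts 1/8 s, in which the tool goes at most 62.5 mm and 10.7 degrees, less where a joint would pass 70% of its speed; a pose out of reach is approached as far as the arm can. A call is refused whole if a number of a shift passes 62.5 or a number of a turn 10.7, either way. A call with a gripper value outside its range is refused whole. The fingers move at their own pace and stop on an object; the grip force is fixed at half the most. Time passes only in rows, so rows that do not move let the fingers close. It gives the time, the measured TCP pose, the force and the opening at its end, in the units of the state.
- read_state(): the state, without advancing time (a new reading comes with each control period).
- get_image(name): name is "side" or "top" or "wrist"; returns a dict with "img" (480x640x3 uint8, red, green, blue), "range_z" (480x640 float32, mm along the optical axis (not along the pixel's ray), 0 where there is no reading), "fovy" (degrees; the focal length in pixels is half the picture's height over the tangent of half this angle, whatever the lens; pixels are square), "cx", "cy" (the principal point, pixels), "k1" (the pictures are not rectified: a ray, as slopes to the right and down, at radius r is drawn at 1 + k1 r^2 times it, then the intrinsics apply), "cam_to_world" (4x4, takes a point from camera to world coordinates). Camera axes: x right, y up, looking along -z (the intrinsics and any distortion apply to the point x, -y, -z); pixel columns grow to the right and rows downward; lengths in mm; the calibration is good to about 2 mm. A picture is of the moment at which its call begins.
- finish_job(): hands the job in, once; it reports no verdict.
The state is a dict: "clock": time; "qpos": joint angles; "qd": joint speeds; "tau": joint torques, N m; "eef_pos": TCP position; "tool_rot": TCP orientation; "force": force on the tool from outside, world axes, zero at the start; "torque": the same for the moment, N m; "width": finger opening in mm.
Only numpy, scipy, OpenCV 4.12 (cv2) and the standard library are available. Lean on these libraries where they do the work, as an engineer would, in place of code of your own. Each camera call takes 0.05 s, during which the arm holds its last target. There are 200 camera calls.

TASK

Pick up the piston hanger that stands on the bench, feed its shuttle into the open, flared end of the slotted rail and slide it along until it meets the end of the stop's bolt inside. Press it snugly against the bolt with about 5 newtons for a moment so that it is certainly seated, but do not ram it or shift the stop, which is only lightly clamped. Then let go and leave it hanging there against the bolt, without disturbing the loose pistons standing around.

Things in the scene. Friction and masses are not known exactly. Their poses are not given: they have to be found in the camera images.
- hanger: Rigid metal hanger, about 0.35 kg, 156 mm tall, standing on its piston. Origin: centre of the underside, z up. Upwards: piston 50 mm dia. to z 45; collar 24 dia. to 51; stem 8 dia. to 86; shuttle block 20 (x) by 40 (y), z 86 to 98; neck 8 by 16 to z 116; grip tab 12 (x) by 30 (y), z 116 to 156. Same after a half turn about z; may go in either way round.
- shuttle (a point): Centre of the hanger's shuttle block, 92 mm above the hanger's origin; axes as the hanger's (the block's 40 mm length lies along y). When seated it is 20 mm short of the bolt's end, at the height of rail_mouth, hanger y along the rail.
- tab (a point): Centre of the hanger's grip tab, 136 mm above the hanger's origin; axes as the hanger's. The tab is pinched from above across its 12 mm thickness (hanger x).
- rail: Fixed straight aluminium channel, 260 mm long (local y -130 to 130), open at +y, closed at -y. Origin: on the bench below its middle, z up. Inside 22.6 mm wide (x), 15.5 high, floor 150 above the bench; walls 4 thick, top at 169.5. Slots 12 mm wide along top (for neck) and bottom (for stem). Posts on its +x side, 57 to 73 mm off the centre line, are lower than its top.
- rail_mouth (a point): On the rail's centre line at the open end of the straight channel, 156 mm above the bench: the shuttle centre's height when it rests on the channel floor (hanger origin at 64 mm). Axes as the rail's, +y out of the rail. From here a flare runs 12 mm further out: about 4 mm wider at each side, the floor and the top.
- stop: Stop block in the channel; its screw head, 20 mm dia., 13 mm behind its front face, stands up to 186 mm over the bench. Place along the rail varies; lightly clamped: it shifts to -y if pushed with over 10 N. Origin: on its front face, 156 mm above the bench; axes as the rail's. A 10 mm dia. bolt at that height sticks out of the face to +y by 3 to 17 mm, different each time and not measured.
- piston0: Loose bystander: round piston 50 mm in diameter, 45 mm tall, standing on the bench. Origin: centre of its underside.
- piston1: Loose bystander: round piston 50 mm in diameter, 45 mm tall, standing on the bench. Origin: centre of its underside.
- piston2: Loose bystander: round piston 60 mm in diameter, 55 mm tall, standing on the bench. Origin: centre of its underside.
Mind the look-alikes: they are no part of the job. Of the things that look like the hanger, the smallest one is meant.

How it is judged (in metres and radians):
On the way, in this order (a step that is already met when the one before it is completed fails the run):
1. the shuttle is wholly inside the channel, entered through the open end (y of shuttle in the frame of rail_mouth between -0.06 and -0.02 m and x of shuttle in the frame of rail_mouth between -0.003 and 0.003 m and z of shuttle in the frame of rail_mouth between -0.003 and 0.005 m), for 0.05 s.
2. the hanger is pressed against the stop's bolt with more than 2 N (contact force between hanger and stop above 2 N), for 0.2 s.
At the end, for the whole second after the job is handed in: The hanger hangs at rest and released in the rail, upright within 7 degrees, its shuttle resting inside the channel with at most 3 mm of gap to the bolt's end (its centre within 38 mm of the middle of the 30 mm long bolt), and the stop is within 2 mm of where it was (distance between shuttle and bolt_c0 below 0.038 m and x of shuttle in the frame of rail_mouth between -0.003 and 0.003 m and z of shuttle in the frame of rail_mouth between -0.003 and 0.003 m and angle between hanger's own z axis and vertical below 0.12 rad and distance of stop from where it was at the start of the episode below 0.002 m and linear speed of hanger below 0.02 m/s); the robot touches nothing.
It fails at once if the stop is shifted by more than 2 mm (distance of stop from where it was at the start of the episode above 0.002 m).
It fails at once if the hanger is forced against the rail or stop with more than 30 N (contact force between hanger and rail above 30 N).
It fails at once if a loose piston is moved by more than 15 mm (distance of any of piston0, piston1, piston2 from where it was at the start of the episode above 0.015 m).
It also fails if it takes over 67 s, if anything falls off the work surface, if the arm or the gripper's body presses on something with over 40 N, if the wrist force passes 120 N, or if a joint passes its speed limit or range.

## Working session

There is one attempt and no reset: what is moved stays moved. The work goes in short steps, Python scripts to look and compute and a tool call to move; the robot and the scene stay as the last step left them, time stands still between calls to the robot, and variables do not carry over. Pictures are saved under pics/ and viewed, about 8 in all and at most 12, crops included, and the job is handed in when it is done.

Besides the shell and the picture viewer there is one more tool, called in YAML: its name, and indented under it one key for each argument. jog_arm: Moves the arm, as the interface text tells. Its arguments: {"type":"object","properties":{"series":{"type":"array"}},"required":["series"]}

```bash
mkdir -p pics; cat > h.py <<'E'
from cell import *
import numpy as np, cv2
def save(n,f):
    d=get_image(n); np.savez('pics/'+f+'.npz',**d); cv2.imwrite('pics/'+f+'.png',d['img'][:,:,::-1]); return d
def load(f): return dict(np.load('pics/'+f+'.npz'))
def K(d):
    f=240/np.tan(np.radians(float(d['fovy'])/2)); return np.array([[f,0,float(d['cx'])],[0,f,float(d['cy'])],[0,0,1]]),np.array([float(d['k1']),0,0,0.])
def slopes(d,uv):
    k,di=K(d); return cv2.undistortPoints(np.array(uv,float).reshape(-1,1,2),k,di)[:,0]
def onplane(d,uv,z):
    s=slopes(d,uv); T=d['cam_to_world']; o=T[:3,3]
    r=np.c_[s[:,0],-s[:,1],-np.ones(len(s))]@T[:3,:3].T
    return o+r*((z-o[2])/r[:,2])[:,None]
def cloud(d):
    v,u=np.mgrid[:480,:640]; s=slopes(d,np.c_[u.ravel(),v.ravel()]); z=d['range_z'].ravel()[:,None]
    p=np.c_[s[:,0],-s[:,1],-np.ones(len(s))]*z; T=d['cam_to_world']
    w=p@T[:3,:3].T+T[:3,3]; w[z[:,0]==0]=np.nan; return w.reshape(480,640,3)
E
python3 - <<'E'
from h import *
a=save('top','t0');b=save('side','s0')
for d in(a,b): print(d['fovy'],d['k1'],np.round(d['cam_to_world'],3).tolist())
print(read_state())
E
```

```text
47.60940703014436 -0.09469065191964235 [[0.009, 0.992, -0.127, 455.994], [-1.0, 0.008, -0.004, 75.729], [-0.003, 0.127, 0.992, 1032.112], [0.0, 0.0, 0.0, 1.0]]
51.87017476225214 -0.1034246292208171 [[-0.865, 0.365, -0.346, 241.749], [-0.502, -0.601, 0.622, 618.823], [0.019, 0.711, 0.703, 761.132], [0.0, 0.0, 0.0, 1.0]]
{'clock': 0.1, 'qpos': array([ 1.19120042,  0.62928412,  0.03847075,  1.5182465 , -0.02699867,
        0.99626429, -0.01999732]), 'qd': array([-4.11382762e-05, -3.61959573e-03,  2.66657686e-04, -1.01726264e-03,
       -3.62122280e-04, -2.18373814e-04, -3.51271424e-04]), 'tau': array([ 2.92120632e-03, -5.64533830e+01,  1.23047076e+00, -1.93974191e+01,
        1.12980188e-02,  5.45478018e-03,  3.49676350e-05]), 'eef_pos': array([ 200.49867784, -617.78216227,  255.46858224]), 'tool_rot': array([-1.55047915,  1.56911278,  1.90489228]), 'force': array([-0.14446902, -0.33025931,  0.29463095]), 'torque': array([ 0.0520171 , -0.05536693, -0.03842845]), 'width': 85.44878642756022}
```

View pics/t0.png

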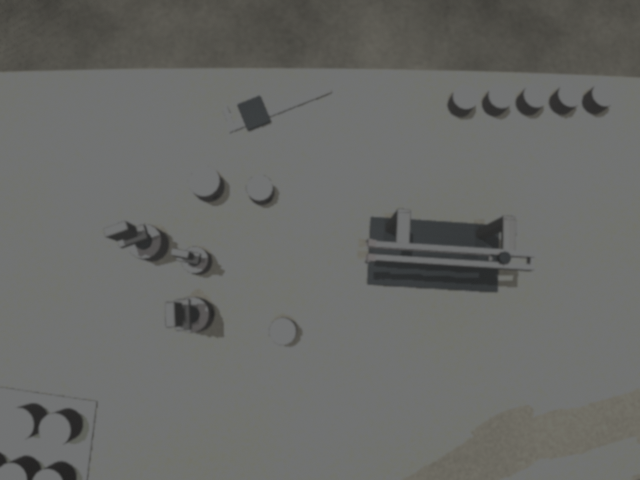

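View pics/s0.png

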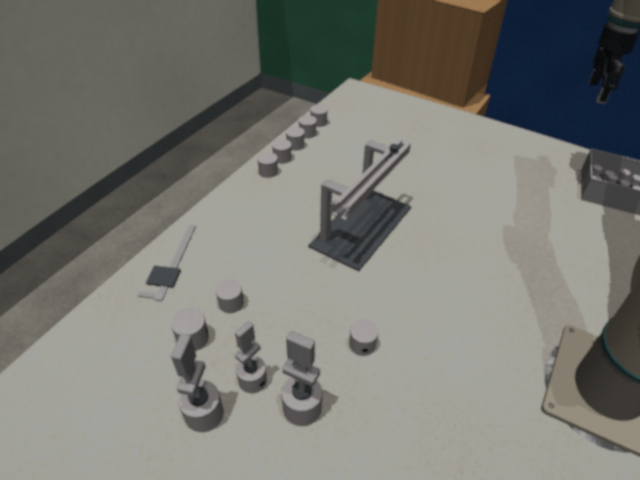

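The top view shows three hangers near cols 120–200, with the smallest at about (190,258). The rail runs from col 365 (flared mouth, world +y) to col 530, with the stop screw at about (504,258). Next I'll measure these with depth.

```bash
python3 - <<'E'
from h import *
d=load('t0');w=cloud(d)
print('bench z',np.nanmedian(w[340:380,300:350,2]), 'depth at pts',w[258,185],w[258,504],w[247,450],w[262,450])
z=w[...,2]
for name,sl in (('small',(slice(240,280),slice(165,215))),('rail',(slice(200,300),slice(355,540)))):
    m=np.zeros(z.shape,bool);m[sl]=1
    for lo,hi in ((35,55),(80,105),(120,145),(145,165),(163,176),(178,195)):
        mm=m&(z>lo)&(z<hi)
        if mm.sum()>5:
            p=w[mm][:,:2].astype(np.float32); r=cv2.minAreaRect(p)
            print(name,lo,hi,mm.sum(),'med z',np.median(z[mm]),'rect',np.round(r[0],1),np.round(r[1],1),round(r[2],1),'bb',p.min(0),p.max(0))
for n,c in (('p',(188,208)),('p',(190,260)),('p',(331,283)),('big',(314,190)),('big',(242,140))):
    s=(slice(c[0]-25,c[0]+25),slice(c[1]-25,c[1]+25)); ww=w[s].reshape(-1,3); q=ww[(ww[:,2]>30)]
    print(c,np.round(np.nanpercentile(q,[2,98],axis=0),0).tolist())
# side
d=load('s0');w=cloud(d);z=w[...,2]
m=np.zeros(z.shape,bool);m[315:392,232:270]=1
for lo,hi in ((35,55),(92,105),(120,160)):
    mm=m&(z>lo)&(z<hi);p=w[mm][:,:2].astype(np.float32);r=cv2.minAreaRect(p)
    print('side small',lo,mm.sum(),np.round(r[0],1),np.round(r[1],1),r[2],p.min(0),p.max(0),'zmax',z[mm].max())
t=cv2.resize(cv2.imread('pics/t0.png')[190:310,350:550],None,fx=4,fy=4,interpolation=3)
cv2.imwrite('pics/c1.png',cv2.convertScaleAbs(t,alpha=1.8))
t=cv2.resize(cv2.imread('pics/s0.png')[290:440,150:350],None,fx=4,fy=4,interpolation=3)
E
```

```text
bench z 0.1512207643684178 depth at pts [545.8638647  291.78385648 138.94868425] [ 545.29512793 -222.99877355  185.09511638] [ 564.53910064 -141.58090118  165.91005065] [ 539.8023474  -139.89915019  170.4418857 ]
small 35 55 378 med z 44.9330647118685 rect [552.2 295.8] [48.2 49.3] 74.4 bb [528.0726  272.28583] [576.04694 321.98703]
small 80 105 143 med z 97.64918708534628 rect [552.7 296.9] [39.6 19.9] 80.0 bb [540.41125 275.9796 ] [562.5754  317.80032]
small 120 145 40 med z 131.8402331540093 rect [547.5 295.7] [ 9.3 30. ] 11.5 bb [544.95776 281.98206] [555.10626 311.33606]
small 145 165 147 med z 155.7591603775145 rect [552.8 297.5] [30.7 11.8] 79.9 bb [544.86316 281.94547] [560.58594 313.1931 ]
rail 35 55 75 med z 44.39353766758768 rect [ 614.9 -153.3] [195.7  15.3] 86.9 bb [ 601.97797 -250.65654] [625.7416  -55.32364]
rail 80 105 89 med z 92.35392797961072 rect [ 614.9 -153.2] [194.8  15.5] 86.8 bb [ 602.0691  -250.12639] [628.0267   -55.855675]
rail 120 145 93 med z 136.98620822960834 rect [ 579.6 -140.9] [268.   88.9] 87.0 bb [ 528.16833 -273.26724] [627.6135    -6.002189]
rai
[... 365 characters left out ...]
404] [ 555.18915 -213.39818]
(188, 208) [[670.0, 255.0, 34.0], [726.0, 310.0, 59.0]]
(190, 260) [[665.0, 157.0, 32.0], [711.0, 202.0, 49.0]]
(331, 283) [[402.0, 111.0, 41.0], [447.0, 156.0, 49.0]]
(314, 190) [[425.0, 266.0, 38.0], [481.0, 305.0, 204.0]]
(242, 140) [[555.0, 358.0, 36.0], [610.0, 410.0, 204.0]]
side small 35 579 [550.7 301.7] [48.6 44.6] 53.26222610473633 [528.98773 276.85312] [578.1011  324.88406] zmax 54.031835523558925
side small 92 227 [551.3 300.4] [39.9 18.1] 74.23792266845703 [540.5301  281.36383] [565.10486 320.85913] zmax 104.91245006707459
side small 120 393 [552.9 300.3] [31.1 13.5] 78.1769027709961 [544.31476 284.96646] [561.32416 316.2382 ] zmax 158.20167528722197
```

View pics/c1.png

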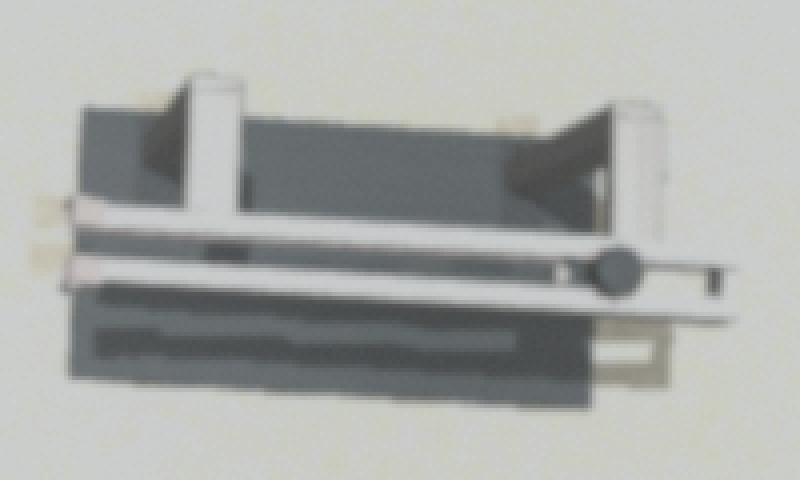

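```bash
cat >> h.py <<'E'
def tool():
    from scipy.spatial.transform import Rotation as R
    s=read_state(); M=R.from_euler('xyz',s['tool_rot']).as_matrix(); return s,M
def railfit(w,show=True):
    z=w[...,2]; m=(abs(z-169.5)<2.5)&(w[...,0]>515)&(w[...,0]<575)&(w[...,1]>-285)&(w[...,1]<5)
    p=w[m][:,:2]
    # centre per y-bin from the edges
    c=[]
    for y in np.arange(-180,-45,8):
        q=p[abs(p[:,1]-y)<4]
        if len(q)>15: c.append((y,np.percentile(q[:,0],3),np.percentile(q[:,0],97)))
    c=np.array(c); a=np.polyfit(c[:,0],(c[:,1]+c[:,2])/2,1)
    print('rail x=%.4f*y+%.2f'%tuple(a),'width',np.median(c[:,2]-c[:,1]),'ends y',np.percentile(p[:,1],[0,.5,99.5,100]))
    return a
E
python3 - <<'E'
from h import *
for f in('t0','s0'):
    w=cloud(load(f)); a=railfit(w)
    print(np.polyval(a,[-5,-17,-143]))
s,M=tool(); print(s['eef_pos'],M.round(3))
# bolt/stop: view into slot in top image
d=load('t0'); print(onplane(d,[[350+553/4,190+272/4],[350+571/4,190+272/4]],156))
E
```

```text
rail x=0.0574*y+559.08 width 29.164804410895954 ends y [-279.08616942 -277.54856989   -7.00538663   -5.08205044]
[558.79584771 558.10659462 550.86943722]
rail x=0.0572*y+559.16 width 29.557013542822574 ends y [-276.78326569 -275.04418815   -4.78041615   -3.92848706]
[558.86995738 558.18320272 550.97227876]
[ 200.49867784 -617.78216227  255.46858224] [[-0.001  0.309 -0.951]
 [ 0.002 -0.951 -0.309]
 [-1.    -0.002  0.   ]]
[[ 548.18576789 -206.96018329  156.        ]
 [ 548.23660794 -214.45905166  156.        ]]
```

```bash
sed -i 's/np.arange(-180,-45,8)/np.r_[np.arange(-190,-75,8),np.arange(-38,-20,6)]/; s/print(.rail x/print(np.round(c,1).tolist());&/' h.py
python3 - <<'E'
from h import *
for f in('t0','s0'):
    w=cloud(load(f)); a=railfit(w)
    print(np.polyval(a,[-5,-17,-143]))
E
```

```text
[[-190.0, 533.7, 563.0], [-182.0, 533.8, 562.8], [-174.0, 533.8, 564.3], [-166.0, 535.3, 564.0], [-158.0, 535.1, 564.1], [-150.0, 535.2, 565.8], [-142.0, 536.6, 565.8], [-134.0, 536.6, 565.6], [-126.0, 536.7, 567.3], [-118.0, 538.1, 567.2], [-110.0, 538.0, 567.1], [-102.0, 538.0, 568.4], [-94.0, 539.7, 568.5], [-86.0, 539.4, 568.5], [-78.0, 539.5, 570.1], [-38.0, 542.3, 571.1], [-32.0, 542.4, 571.3], [-26.0, 542.4, 572.7]]
rail x=0.0569*y+559.00 width 29.049721403400895 ends y [-279.08616942 -277.54856989   -7.00538663   -5.08205044]
[558.71392468 558.03157007 550.86684664]
[[-182.0, 535.1, 563.6], [-174.0, 536.6, 564.6], [-166.0, 534.4, 564.0], [-158.0, 535.2, 565.0], [-150.0, 534.9, 565.1], [-142.0, 535.9, 566.0], [-134.0, 536.7, 566.6], [-126.0, 536.4, 566.0], [-118.0, 536.9, 566.0], [-110.0, 538.3, 567.4], [-102.0, 539.4, 566.7], [-94.0, 538.4, 568.3], [-86.0, 539.9, 569.5], [-78.0, 540.3, 569.3], [-38.0, 542.3, 572.2], [-32.0, 542.3, 570.3], [-26.0, 542.2, 571.6]]
rail x=0.0522*y+558.46 width 29.589886808767687 ends y [-276.78326569 -275.04418815   -4.78041615   -3.92848706]
[558.19536049 557.5688543  550.99053931]
```

jog_arm:
  series:
    - [[10,0,0],[-40,-40,-30],-1]
    - [[10,0,0],[-20,-40,-40],-1]
    - [[10,0,0],[0,-50,-30],-1]
    - [[10,0,0],[0,-55,-20],-1]
    - [[10,0,0],[0,-60,0],-1]
    - [[10,0,0],[0,-60,0],-1]

```text
clock: 0.85
eef_pos: [366.7, -321.6, 315.2]
tool_rot: [-0.16, 1.57, 2.248]
force: [1.0, -0.3, -0.2]
width: 85.4
```

```bash
cat >> h.py <<'E'
def goto(p,yawdeg):
    "tool y along yaw (world), x down: print turn about tool x and shifts (tool axes now) "
    from scipy.spatial.transform import Rotation as R
    s,M=tool(); e=s['eef_pos']; t=np.radians(yawdeg)
    for k in(0,np.pi):
        y=np.array([np.cos(t+k),np.sin(t+k),0]); T=np.c_[[0,0,-1],y,np.cross([0,0,-1],y)]
        print('turn',np.degrees(R.from_matrix(M.T@T).as_rotvec()).round(1),'shift in target axes',(T.T@(np.array(p)-e)).round(1),'cur axes',(M.T@(np.array(p)-e)).round(1))
    print('eef',e.round(1),'F',s['force'].round(1),'w',round(s['width'],1),'q',s['qpos'].round(2),'yaw y',np.degrees(np.arctan2(M[1,1],M[0,1])).round(1),'xaxis',M[:,0].round(3))
E
python3 -c "
from h import *
goto([552,298,300],-10)"
```

```text
turn [-1.22e+02  0.00e+00  1.00e-01] shift in target axes [  15.2   74.9 -642.4] cur axes [  15.5 -584.4  276.9]
turn [58.  0. -0.] shift in target axes [ 15.2 -74.9 642.4] cur axes [  15.5 -584.4  276.9]
eef [ 366.7 -321.6  315.2] F [ 1.  -0.3 -0.2] w 85.4 q [ 0.46  0.33  0.28  1.88 -0.11  0.94 -1.52] yaw y -132.0 xaxis [-0.001  0.001 -1.   ]
```

jog_arm:
  series:
    - [[-10,0,0],[0,-47,22],-1]
    - [[-10,0,0],[0,-50,14],-1]
    - [[-10,0,0],[0,-52,5],-1]
    - [[-10,0,0],[0,-52,-4],-1]
    - [[-10,0,0],[0,-50,-13],-1]
    - [[-10,0,0],[0,-47,-22],-1]
    - [[-10,0,0],[0,-43,-30],-1]
    - [[-10,0,0],[0,-37,-37],-1]

```text
clock: 1.85
eef_pos: [484.2, 77.4, 315.3]
tool_rot: [0.458, 1.571, -2.009]
force: [1.3, -0.4, 0.3]
width: 84.7
```

```bash
python3 -c "
from h import *
goto([552,298,300],-10)"
```

```text
turn [-41.3   0.   -0. ] shift in target axes [  15.3   28.5 -229. ] cur axes [  15.2 -129.9 -190.7]
turn [138.7  -0.   -0. ] shift in target axes [ 15.3 -28.5 229. ] cur axes [  15.2 -129.9 -190.7]
eef [484.2  77.4 315.3] F [ 1.3 -0.4  0.3] w 84.7 q [-0.07  0.33 -0.19  1.87  0.08  0.95 -1.19] yaw y -51.3 xaxis [-0. -0. -1.]
```

jog_arm:
  series:
    - [[-10.3,0,0],[0,0,0],-1]
    - [[-10.3,0,0],[0,0,0],-1]
    - [[-10.3,0,0],[0,0,0],-1]
    - [[-10.3,0,0],[0,0,0],-1]
    - [[0,0,0],[0,7,-57],-1]
    - [[0,0,0],[0,7,-57],-1]
    - [[0,0,0],[0,7,-57],-1]
    - [[0,0,0],[0,7,-57],-1]

```text
clock: 2.85
eef_pos: [553.5, 296.3, 314.9]
tool_rot: [-0.277, 1.57, -2.031]
force: [1.2, -0.4, 0.8]
width: 85.4
```

jog_arm:
  series:
    - [[0,0,0],[0,0,0],-1]
    - [[0,0,0],[0,0,0],-1]

```text
clock: 3.1
eef_pos: [552.7, 294.3, 314.6]
tool_rot: [-0.462, 1.569, -2.216]
force: [0.4, -0.3, 0.6]
width: 85.3
```

```bash
python3 - <<'E'
from h import *
goto([552,298,300],-10)
d=save('wrist','w1'); w=cloud(d); z=w[...,2]
print(d['fovy'],d['cam_to_world'].round(3).tolist())
near=(abs(w[...,0]-552)<45)&(abs(w[...,1]-298)<40)
for lo,hi in((38,50),(92,104),(151,161)):
    m=near&(z>lo)&(z<hi)
    if m.sum()>20:
        p=w[m][:,:2].astype(np.float32); r=cv2.minAreaRect(p); print(lo,m.sum(),np.round(r[0],1),np.round(r[1],1),round(r[2],1))
E
```

```text
turn [-0.5  0.1  0.1] shift in target axes [14.6 -1.4 -3.5] cur axes [14.6 -1.4 -3.5]
turn [ 1.795e+02  1.000e-01 -2.000e-01] shift in target axes [14.6  1.4  3.5] cur axes [14.6 -1.4 -3.5]
eef [552.7 294.3 314.6] F [ 0.4 -0.3  0.6] w 85.3 q [-0.32  0.56 -0.36  1.5   0.21  1.12 -0.9 ] yaw y -10.5 xaxis [-0.001 -0.002 -1.   ]
63.01061839676337 [[0.983, 0.174, 0.05, 564.11], [-0.181, 0.947, 0.265, 361.027], [-0.001, -0.27, 0.963, 431.408], [0.0, 0.0, 0.0, 1.0]]
38 1061 [553.6 298.6] [45.8 49. ] 78.2
92 473 [552.7 297.3] [39.6 19.4] 79.9
151 666 [552.7 297. ] [30.2 11.7] 79.9
```

View pics/w1.png

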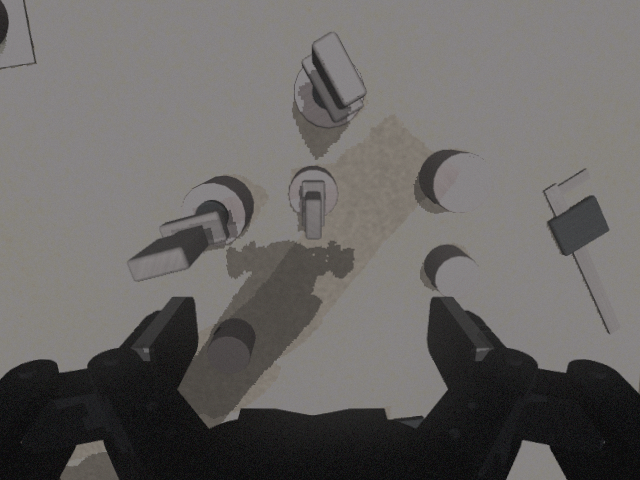

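The wrist view shows the small hanger at about (313,205), centred between the open fingers. The tall ones are at (190,220) and (335,80), clear of the descent.

jog_arm:
  series:
    - [[0,0,0],[40,-0.5,-2.5],-1]
    - [[0,0,0],[40,0,0],-1]
    - [[0,0,0],[40,0,0],-1]
    - [[0,0,0],[25,0,0],-1]
    - [[0,0,0],[0,0,0],-1]
    - [[0,0,0],[0,0,0],-1]

```text
clock: 3.9
eef_pos: [553.9, 297.0, 171.7]
tool_rot: [2.092, 1.569, 0.337]
force: [0.7, 0.1, 0.6]
width: 85.5
```

```bash
python3 -c "
from h import *
goto([552.7,297,144],-10)"
```

```text
turn [-0.5 -0.1 -0.1] shift in target axes [27.7 -1.2  0.2] cur axes [27.7 -1.2  0.3]
turn [ 1.795e+02 -2.000e-01  1.000e-01] shift in target axes [27.7  1.2 -0.2] cur axes [27.7 -1.2  0.3]
eef [553.9 297.  171.7] F [0.7 0.1 0.6] w 85.5 q [-0.35  0.71 -0.32  1.66  0.28  0.82 -0.97] yaw y -10.5 xaxis [ 0.002  0.001 -1.   ]
```

jog_arm:
  series:
    - [[-0.5,0,0],[14,-1.2,0],-1]
    - [[0,0,0],[13.5,0,0],-1]
    - [[0,0,0],[0,0,0],-1]
    - [[0,0,0],[0,0,0],1]
    - [[0,0,0],[0,0,0],1]
    - [[0,0,0],[0,0,0],1]
    - [[0,0,0],[0,0,0],1]
    - [[0,0,0],[0,0,0],1]

```text
clock: 4.9
eef_pos: [552.3, 297.7, 143.1]
tool_rot: [2.006, 1.57, 0.261]
force: [0.7, 0.2, 0.8]
width: 11.0
```

jog_arm:
  series:
    - [[0,0,0],[0,0,0],1]
    - [[0,0,0],[0,0,0],1]
    - [[0,0,0],[-5,0,0],1]
    - [[0,0,0],[-10,0,0],1]
    - [[0,0,0],[0,0,0],1]

```text
clock: 5.52
eef_pos: [552.1, 298.1, 158.8]
tool_rot: [2.409, 1.569, 0.665]
force: [-0.7, 0.6, -4.3]
width: 11.5
```

```bash
python3 -c "
from h import *
goto([558.5,60,215],-3.1)"
```

```text
turn [-6.9 -0.1 -0.1] shift in target axes [-56.2  19.2 237.5] cur axes [-56.4  47.5 233.4]
turn [ 1.731e+02 -1.000e-01  1.000e-01] shift in target axes [ -56.2  -19.2 -237.5] cur axes [-56.4  47.5 233.4]
eef [552.1 298.1 158.8] F [-0.7  0.6 -4.3] w 11.5 q [-0.35  0.72 -0.31  1.67  0.29  0.79 -0.97] yaw y -10.0 xaxis [ 0.001  0.001 -1.   ]
```

jog_arm:
  series:
    - [[-3.4,0,0],[-30,0,0],1]
    - [[-3.5,0,0],[-26,4,30],1]
    - [[0,0,0],[0,5,50],1]
    - [[0,0,0],[0,5,50],1]
    - [[0,0,0],[0,5,50],1]
    - [[0,0,0],[0,0,40],1]
    - [[0,0,0],[0,0,17],1]
    - [[0,0,0],[0,0,0],1]

```text
clock: 6.52
eef_pos: [556.2, 59.1, 213.8]
tool_rot: [-1.081, 1.571, -2.708]
force: [-0.3, 0.8, -3.7]
width: 11.1
```

jog_arm:
  series:
    - [[0,0,0],[0,0,0],1]
    - [[0,0,0],[0,0,0],1]

```text
clock: 6.78
eef_pos: [556.3, 62.2, 214.0]
tool_rot: [2.949, 1.57, 1.327]
force: [-0.1, -0.1, -3.5]
width: 11.7
```

```bash
python3 - <<'E'
from h import *
goto([558.5+0.055*45,45,209],-3.1)
d=save('wrist','w2'); w=cloud(d); z=w[...,2]
near=(abs(w[...,0]-560)<30)&(abs(w[...,1]-60)<40)
for lo,hi in((155,171),(213,230),):
    m=near&(z>lo)&(z<hi)
    if m.sum()>20:
        p=w[m][:,:2].astype(np.float32); r=cv2.minAreaRect(p); print(lo,m.sum(),np.median(z[m]),np.round(r[0],1),np.round(r[1],1),round(r[2],1))
d=save('side','s2'); w=cloud(d); z=w[...,2]
near=(abs(w[...,0]-560)<30)&(abs(w[...,1]-60)<40)
m=near&(z>155)&(z<172)
p=w[m][:,:2].astype(np.float32); r=cv2.minAreaRect(p); print('side shuttle',m.sum(),np.round(r[0],1),np.round(r[1],1),round(r[2],1), 'z',np.percentile(z[m],[25,50,75,90]))
d=save('top','t2')
a=load('w2')['img'];b=d['img']
cv2.imwrite('pics/c2.png',cv2.convertScaleAbs(np.hstack([cv2.resize(a,(400,300)),cv2.resize(load('s2')['img'][80:330,230:563],(400,300))])[:,:,::-1],alpha=1.5))
E
```

```text
turn [ 0.2 -0.1 -0. ] shift in target axes [ 5.   5.6 16.9] cur axes [ 4.9  5.5 16.9]
turn [-1.798e+02  0.000e+00 -1.000e-01] shift in target axes [  5.   -5.6 -16.9] cur axes [ 4.9  5.5 16.9]
eef [556.3  62.2 214. ] F [-0.1 -0.1 -3.5] w 11.7 q [ 0.1   0.58 -0.39  1.81  0.29  0.81 -0.49] yaw y -2.9 xaxis [ 0.     0.001 -1.   ]
155 1649 168.06287306654494 [556.1  72.6] [19.3 19.8] 87.7
213 5804 225.7976719099421 [556.3  67.9] [36.9 35.6] 41.7
side shuttle 199 [555.8  64.5] [41.2 21.8] 87.2 z [164.2681418  167.87538405 169.1441372  170.00111662]
```

View pics/c2.png

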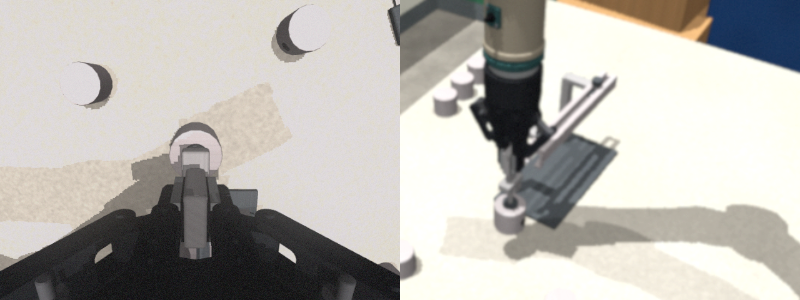

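jog_arm:
  series:
    - [[0,0,0],[4.8,5.5,0],1]
    - [[0,0,0],[0,0,15],1]
    - [[0,0,0],[0,0,15],1]
    - [[0,0,0],[0,0,0],1]
    - [[0,0,0],[0,0,0],1]

```text
clock: 7.55
eef_pos: [560.2, 29.7, 209.2]
tool_rot: [2.645, 1.57, 1.02]
force: [0.7, 0.5, -2.9]
width: 11.2
```

```bash
python3 - <<'E'
from h import *
y=25;goto([558.7+0.055*y,y,209.3],-3.1)
d=save('wrist','w3'); w=cloud(d); z=w[...,2]
print('bench',np.median(z[abs(z)<12]))
m=(abs(w[...,0]-560)<30)&(w[...,1]<80)&(w[...,1]>20)&(z>155)&(z<169)
p=w[m][:,:2].astype(np.float32); r=cv2.minAreaRect(p); print(m.sum(),np.median(z[m]),np.round(r[0],1),np.round(r[1],1),round(r[2],1))
d=save('side','s3'); w=cloud(d)
railfit(w)
E
```

```text
turn [-0. -0. -0.] shift in target axes [-0.1  0.1  4.7] cur axes [-0.1  0.1  4.7]
turn [ 1.8e+02 -0.0e+00  1.0e-01] shift in target axes [-0.1 -0.1 -4.7] cur axes [-0.1  0.1  4.7]
eef [560.2  29.7 209.2] F [ 0.7  0.5 -2.9] w 11.2 q [ 0.15  0.58 -0.39  1.81  0.3   0.8  -0.44] yaw y -3.1 xaxis [ 0.     0.001 -1.   ]
bench -0.5938884769680044
1610 163.36906145688022 [560.1  40. ] [19.4 19.9] 87.0
[[-190.0, 536.1, 562.3], [-182.0, 534.5, 564.0], [-174.0, 536.1, 563.2], [-166.0, 535.5, 564.0], [-158.0, 535.4, 565.5], [-150.0, 535.6, 564.0], [-142.0, 537.0, 565.4], [-134.0, 537.2, 564.9], [-126.0, 536.6, 566.8], [-118.0, 537.6, 566.0], [-32.0, 541.9, 550.6], [-26.0, 543.2, 551.3]]
rail x=-0.0174*y+547.46 width 28.382212699842114 ends y [-275.89245037 -275.02980882   -4.0290304    -3.35840398]
```

jog_arm:
  series:
    - [[0,0,0],[0,0,8],1]
    - [[0,0,0],[0,0,8],1]
    - [[0,0,0],[0,0,4],1]
    - [[0,0,0],[0,0,3],1]
    - [[0,0,0],[0,0,3],1]

```text
clock: 8.28
eef_pos: [558.8, 3.7, 209.1]
tool_rot: [2.685, 1.571, 1.061]
force: [0.1, 0.2, -4.1]
width: 11.4
```

jog_arm:
  series:
    - [[0,0,0],[0,0,3],1]
    - [[0,0,0],[0,0,3],1]

```text
clock: 8.52
eef_pos: [558.5, -2.3, 209.1]
tool_rot: [1.999, 1.571, 0.375]
force: [0.2, -0.7, -4.5]
width: 11.4
```

jog_arm:
  series:
    - [[0,0,0],[0,0,3],1]
    - [[0,0,0],[0,0,3],1]

```text
clock: 8.78
eef_pos: [558.2, -8.3, 209.1]
tool_rot: [1.898, 1.571, 0.274]
force: [0.5, -0.4, -3.1]
width: 11.5
```

jog_arm:
  series:
    - [[0,0,0],[0,0,4],1]
    - [[0,0,0],[0,0,4],1]
    - [[0,0,0],[0,0,4],1]
    - [[0,0,0],[0,0,4],1]

```text
clock: 9.28
eef_pos: [557.3, -24.5, 209.1]
tool_rot: [1.557, 1.571, -0.067]
force: [0.1, 0.2, -4.0]
width: 11.3
```

jog_arm:
  series:
    - [[0,0,0],[0,0,5],1]
    - [[0,0,0],[0,0,5],1]
    - [[0,0,0],[0,0,5],1]
    - [[0,0,0],[0,0,5],1]

```text
clock: 9.78
eef_pos: [556.2, -44.5, 209.1]
tool_rot: [1.808, 1.571, 0.183]
force: [-0.2, -0.6, -3.0]
width: 11.2
```

jog_arm:
  series:
    - [[0,0,0],[0,0,4],1]
    - [[0,0,0],[0,0,4],1]
    - [[0,0,0],[0,0,4],1]
    - [[0,0,0],[0,0,0],1]

```text
clock: 10.28
eef_pos: [555.5, -56.8, 209.0]
tool_rot: [-0.008, 1.57, -1.633]
force: [0.7, -0.5, -3.6]
width: 11.2
```

```bash
python3 - <<'E'
from h import *
y=-150;goto([558.7+0.055*y,y,209.3],-3.1)
d=save('wrist','w4');w=cloud(d)
cv2.imwrite('pics/c4.png',cv2.convertScaleAbs(d['img'][:,:,::-1],alpha=1.5))
E
```

```text
turn [-0.  0.  0.] shift in target axes [-0.3 -0.  93.3] cur axes [-0.2 -0.  93.3]
turn [180.   0.  -0.] shift in target axes [ -0.3   0.  -93.3] cur axes [-0.2 -0.  93.3]
eef [555.5 -56.8 209. ] F [ 0.7 -0.5 -3.6] w 11.2 q [ 0.31  0.58 -0.4   1.82  0.3   0.8  -0.29] yaw y -3.1 xaxis [-0. -0. -1.]
```

View pics/c4.png

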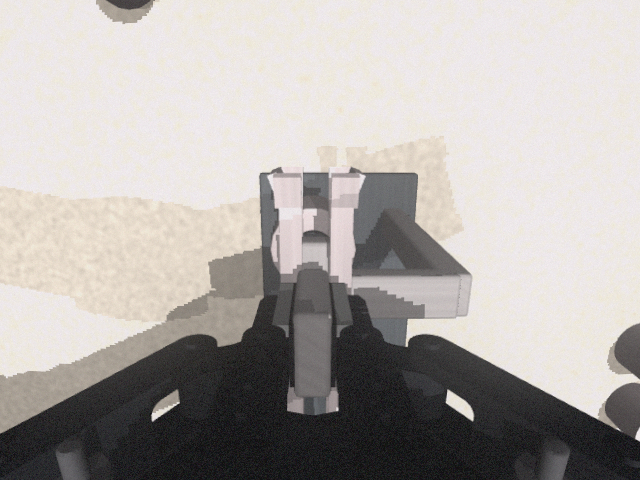

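The view shows the neck centred in the slot at about (315,250), inside the mouth. I'll advance now.

jog_arm:
  series:
    - [[0,0,0],[0,0,6],1]
    - [[0,0,0],[0,0,8],1]
    - [[0,0,0],[0,0,8],1]
    - [[0,0,0],[0,0,8],1]
    - [[0,0,0],[0,0,8],1]
    - [[0,0,0],[0,0,8],1]

```text
clock: 11.08
eef_pos: [553.0, -102.7, 209.0]
tool_rot: [-1.616, 1.571, 3.043]
force: [0.5, -0.7, -3.9]
width: 11.3
```

jog_arm:
  series:
    - [[0,0,0],[0,0,8],1]
    - [[0,0,0],[0,0,8],1]
    - [[0,0,0],[0,0,8],1]
    - [[0,0,0],[0,0,8],1]
    - [[0,0,0],[0,0,8],1]
    - [[0,0,0],[0,0,8],1]

```text
clock: 11.82
eef_pos: [550.4, -150.6, 209.0]
tool_rot: [-1.425, 1.571, -3.049]
force: [0.0, 0.2, -3.4]
width: 11.6
```

jog_arm:
  series:
    - [[0,0,0],[0,0,5],1]
    - [[0,0,0],[0,0,3],1]
    - [[0,0,0],[0,0,0],1]

```text
clock: 12.2
eef_pos: [550.1, -158.1, 209.1]
tool_rot: [-1.81, 1.571, 2.848]
force: [0.1, -0.3, -2.8]
width: 11.1
```

```bash
python3 - <<'E'
from h import *
y=-180;goto([558.7+0.055*y,y,209.3],-3.1)
E
```

```text
turn [ 0. -0.  0.] shift in target axes [-0.2 -0.1 21.9] cur axes [-0.2 -0.1 21.9]
turn [-180.   -0.   -0.] shift in target axes [ -0.2   0.1 -21.9] cur axes [-0.2 -0.1 21.9]
eef [ 550.1 -158.1  209.1] F [ 0.1 -0.3 -2.8] w 11.1 q [ 0.49  0.6  -0.4   1.78  0.31  0.82 -0.11] yaw y -3.1 xaxis [-0.  0. -1.]
```

jog_arm:
  series:
    - [[0,0,0],[0,0,2],1]
    - [[0,0,0],[0,0,2],1]
    - [[0,0,0],[0,0,2],1]
    - [[0,0,0],[0,0,2],1]
    - [[0,0,0],[0,0,1],1]
    - [[0,0,0],[0,0,1],1]

```text
clock: 12.95
eef_pos: [549.6, -168.0, 209.1]
tool_rot: [2.97, 1.571, 1.346]
force: [-0.4, 0.4, -4.8]
width: 11.4
```

jog_arm:
  series:
    - [[0,0,0],[0,0,0.5],1]
    - [[0,0,0],[0,0,0.5],1]
    - [[0,0,0],[0,0,0.5],1]
    - [[0,0,0],[0,0,0.5],1]

```text
clock: 13.45
eef_pos: [549.5, -170.0, 209.1]
tool_rot: [-0.403, 1.571, -2.027]
force: [0.0, -0.2, -4.8]
width: 11.4
```

jog_arm:
  series:
    - [[0,0,0],[0,0,0.5],1]
    - [[0,0,0],[0,0,0.5],1]
    - [[0,0,0],[0,0,0.5],1]
    - [[0,0,0],[0,0,0.5],1]

```text
clock: 13.95
eef_pos: [549.4, -172.0, 209.1]
tool_rot: [1.633, 1.571, 0.008]
force: [-1.0, -0.1, -3.3]
width: 11.2
```

jog_arm:
  series:
    - [[0,0,0],[0,0,0.5],1]
    - [[0,0,0],[0,0,0.5],1]
    - [[0,0,0],[0,0,0.5],1]

```text
clock: 14.32
eef_pos: [549.3, -173.5, 209.1]
tool_rot: [-1.192, 1.571, -2.816]
force: [-0.5, 0.2, -3.0]
width: 11.2
```

jog_arm:
  series:
    - [[0,0,0],[0,0,0.5],1]
    - [[0,0,0],[0,0,0.5],1]
    - [[0,0,0],[0,0,0.5],1]

```text
clock: 14.7
eef_pos: [549.2, -175.0, 209.1]
tool_rot: [1.461, 1.571, -0.163]
force: [-1.2, -0.1, -4.6]
width: 11.3
```

jog_arm:
  series:
    - [[0,0,0],[0,0,0.5],1]
    - [[0,0,0],[0,0,0.5],1]

```text
clock: 14.95
eef_pos: [549.2, -176.0, 209.1]
tool_rot: [1.506, 1.571, -0.118]
force: [0.6, 0.1, -3.0]
width: 11.3
```

jog_arm:
  series:
    - [[0,0,0],[0,0,0.3],1]
    - [[0,0,0],[0,0,0.3],1]
    - [[0,0,0],[0,0,0.3],1]

```text
clock: 15.32
eef_pos: [549.1, -176.8, 209.1]
tool_rot: [2.82, 1.571, 1.195]
force: [-0.6, -0.0, -3.8]
width: 10.9
```

jog_arm:
  series:
    - [[0,0,0],[0,0,0.3],1]
    - [[0,0,0],[0,0,0.3],1]
    - [[0,0,0],[0,0,0.3],1]

```text
clock: 15.7
eef_pos: [549.1, -177.8, 209.1]
tool_rot: [1.613, 1.571, -0.012]
force: [-0.8, 0.3, -3.6]
width: 11.6
```

jog_arm:
  series:
    - [[0,0,0],[0,0,0.3],1]
    - [[0,0,0],[0,0,0.3],1]
    - [[0,0,0],[0,0,0.3],1]

```text
clock: 16.08
eef_pos: [549.0, -178.7, 209.1]
tool_rot: [0.756, 1.571, -0.868]
force: [-1.1, -1.2, -4.1]
width: 11.2
```

jog_arm:
  series:
    - [[0,0,0],[0,0,0.3],1]
    - [[0,0,0],[0,0,0.3],1]
    - [[0,0,0],[0,0,0.3],1]

```text
clock: 16.45
eef_pos: [548.9, -179.6, 209.1]
tool_rot: [-0.044, 1.571, -1.668]
force: [0.2, -0.1, -3.7]
width: 11.1
```

jog_arm:
  series:
    - [[0,0,0],[0,0,0.3],1]
    - [[0,0,0],[0,0,0.3],1]
    - [[0,0,0],[0,0,0.3],1]

```text
clock: 16.82
eef_pos: [548.9, -180.5, 209.1]
tool_rot: [0.674, 1.571, -0.951]
force: [-0.4, 0.6, -3.5]
width: 11.6
```

jog_arm:
  series:
    - [[0,0,0],[0,0,0.3],1]
    - [[0,0,0],[0,0,0.3],1]
    - [[0,0,0],[0,0,0.3],1]

```text
clock: 17.2
eef_pos: [548.8, -181.4, 209.0]
tool_rot: [-0.491, 1.571, -2.115]
force: [-0.5, -0.7, -2.5]
width: 10.9
```

jog_arm:
  series:
    - [[0,0,0],[0,0,0.3],1]
    - [[0,0,0],[0,0,0.3],1]
    - [[0,0,0],[0,0,0.3],1]

```text
clock: 17.58
eef_pos: [548.8, -182.3, 209.1]
tool_rot: [1.628, 1.571, 0.003]
force: [0.4, -0.2, -2.8]
width: 11.3
```

jog_arm:
  series:
    - [[0,0,0],[0,0,0.3],1]
    - [[0,0,0],[0,0,0.3],1]
    - [[0,0,0],[0,0,0.3],1]

```text
clock: 17.95
eef_pos: [548.8, -183.2, 209.1]
tool_rot: [1.06, 1.571, -0.565]
force: [0.3, 0.8, -4.5]
width: 11.4
```

jog_arm:
  series:
    - [[0,0,0],[0,0,0.3],1]
    - [[0,0,0],[0,0,0.3],1]
    - [[0,0,0],[0,0,0.3],1]

```text
clock: 18.32
eef_pos: [548.7, -184.1, 209.1]
tool_rot: [1.325, 1.571, -0.3]
force: [0.4, -0.3, -4.1]
width: 11.3
```

jog_arm:
  series:
    - [[0,0,0],[0,0,0.3],1]
    - [[0,0,0],[0,0,0.3],1]
    - [[0,0,0],[0,0,0.3],1]

```text
clock: 18.7
eef_pos: [548.6, -185.0, 209.1]
tool_rot: [-0.513, 1.571, -2.137]
force: [0.2, 0.0, -2.7]
width: 11.7
```

jog_arm:
  series:
    - [[0,0,0],[0,0,0.3],1]
    - [[0,0,0],[0,0,0.3],1]
    - [[0,0,0],[0,0,0.3],1]

```text
clock: 19.08
eef_pos: [548.6, -185.8, 209.1]
tool_rot: [2.723, 1.571, 1.098]
force: [-1.7, 0.8, -2.9]
width: 11.5
```

jog_arm:
  series:
    - [[0,0,0],[0,0,0.3],1]
    - [[0,0,0],[0,0,0.3],1]

```text
clock: 19.32
eef_pos: [548.6, -185.9, 209.1]
tool_rot: [3.113, 1.57, 1.489]
force: [-0.7, 2.3, -2.4]
width: 11.2
```

jog_arm:
  series:
    - [[0,0,0],[0,0,0.3],1]
    - [[0,0,0],[0,0,0.2],1]
    - [[0,0,0],[0,0,0],1]

```text
clock: 19.7
eef_pos: [548.6, -186.0, 209.1]
tool_rot: [-3.097, 1.57, 1.562]
force: [-0.8, 4.4, -2.2]
width: 11.2
```

jog_arm:
  series:
    - [[0,0,0],[0,0,0.2],1]
    - [[0,0,0],[0,0,0],1]
    - [[0,0,0],[0,0,0],1]
    - [[0,0,0],[0,0,0],1]

```text
clock: 20.2
eef_pos: [548.6, -186.1, 209.1]
tool_rot: [-3.069, 1.569, 1.591]
force: [-0.5, 5.3, -2.4]
width: 11.3
```

```bash
python3 - <<'E'
from h import *
goto([548.6,-186,208],-3.1)
for f in ('top','side','wrist'):
    d=save(f,f+'5'); w=cloud(d);z=w[...,2]
    m=(abs(z-186)<4)&(abs(w[...,0]-546)<14)&(abs(w[...,1]+225)<18)
    if m.sum()>5: print(f,m.sum(),w[m].mean(0).round(1),w[m].min(0).round(1),w[m].max(0).round(1))
E
```

```text
turn [ 0.1 -0.1  0. ] shift in target axes [ 1.1 -0.  -0.1] cur axes [ 1.1 -0.  -0.1]
turn [-1.799e+02 -0.000e+00 -1.000e-01] shift in target axes [1.1 0.  0.1] cur axes [ 1.1 -0.  -0.1]
eef [ 548.6 -186.1  209.1] F [-0.5  5.3 -2.4] w 11.3 q [ 0.54  0.61 -0.4   1.76  0.31  0.83 -0.06] yaw y -3.0 xaxis [-0.     0.001 -1.   ]
side 6 [ 540.5 -223.6  184. ] [ 539.2 -227.6  182.8] [ 543.1 -219.8  185.7]
wrist 346 [ 547.5 -229.6  185.3] [ 536.9 -234.4  183.3] [ 555.6 -223.8  186.9]
```

jog_arm:
  series:
    - [[0,0,0],[0,0,-0.4],1]
    - [[0,0,0],[0,0,-0.4],1]
    - [[0,0,0],[0.4,0,0],1]
    - [[0,0,0],[0.4,0,0],1]
    - [[0,0,0],[0.3,0,0],1]
    - [[0,0,0],[0,0,0],1]

```text
clock: 21.1
eef_pos: [548.8, -186.0, 208.2]
tool_rot: [2.218, 1.57, 0.594]
force: [-1.0, 5.1, -1.0]
width: 11.2
```

```bash
python3 - <<'E'
from h import *
b=load('side5')['img'][80:230,300:500]; a=load('wrist5')['img']
cv2.imwrite('pics/c5.png',cv2.convertScaleAbs(np.hstack([cv2.resize(a,(400,300)),cv2.resize(b,(400,300),interpolation=3)])[:,:,::-1],alpha=1.5))
E
```

```text
(no output)
```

View pics/c5.png

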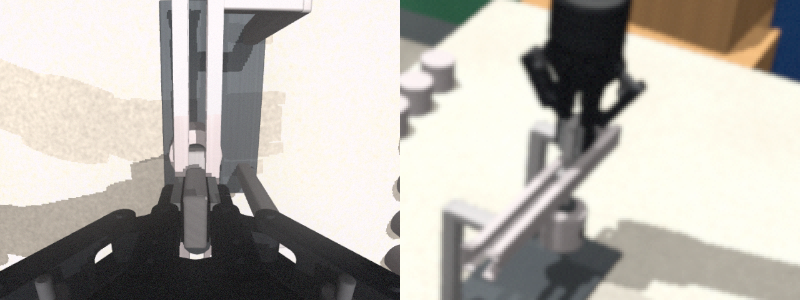

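The left view shows the tab between the pads, well short of the screw head. The right view shows the piston hanging below the rail. The axial force is still 5 N, so I'll ease it off.

jog_arm:
  series:
    - [[0,0,0],[0,0,-0.4],1]
    - [[0,0,0],[0,0,-0.4],1]
    - [[0,0,0],[0,0,0],1]

```text
clock: 21.48
eef_pos: [548.8, -185.9, 208.1]
tool_rot: [0.932, 1.57, -0.692]
force: [-0.5, 3.0, -2.1]
width: 11.1
```

jog_arm:
  series:
    - [[0,0,0],[0,0,-0.4],1]
    - [[0,0,0],[0,0,-0.3],1]
    - [[0,0,0],[0,0,0],1]
    - [[0,0,0],[0,0,0],1]

```text
clock: 21.98
eef_pos: [548.5, -185.7, 207.8]
tool_rot: [-0.295, 1.57, -1.92]
force: [1.4, -0.1, -3.7]
width: 11.5
```

jog_arm:
  series:
    - [[0,0,0],[0.3,0,0],1]
    - [[0,0,0],[0.3,0,0],1]
    - [[0,0,0],[0,0,0],1]

```text
clock: 22.35
eef_pos: [548.5, -185.1, 207.3]
tool_rot: [-0.814, 1.57, -2.438]
force: [0.2, 0.4, -2.8]
width: 11.4
```

jog_arm:
  series:
    - [[0,0,0],[0.3,0,0.2],1]
    - [[0,0,0],[0.3,0,0.2],1]
    - [[0,0,0],[0,0,0],1]

```text
clock: 22.72
eef_pos: [548.5, -185.1, 207.0]
tool_rot: [-2.095, 1.571, 2.563]
force: [-1.3, 0.5, 0.3]
width: 11.0
```

jog_arm:
  series:
    - [[0,0,0],[0,0,0.4],1]
    - [[0,0,0],[0,0,0.4],1]
    - [[0,0,0],[0,0,0],1]

```text
clock: 23.1
eef_pos: [548.7, -185.6, 207.0]
tool_rot: [2.698, 1.57, 1.074]
force: [-0.2, 1.6, 1.6]
width: 11.2
```

jog_arm:
  series:
    - [[0,0,0],[0,0,0],0.3]
    - [[0,0,0],[0,0,0],0.3]
    - [[0,0,0],[0,0,0],0.3]
    - [[0,0,0],[0,0,0],0.3]

```text
clock: 23.6
eef_pos: [548.7, -186.3, 206.8]
tool_rot: [0.838, 1.571, -0.787]
force: [-0.3, 0.3, 0.2]
width: 30.2
```

```bash
python3 - <<'E'
from h import *
goto([548.6,-186,300],-3.1)
d=save('wrist','w6');cv2.imwrite('pics/c6.png',cv2.convertScaleAbs(d['img'][:,:,::-1],alpha=1.5))
E
```

```text
turn [ 0.  0. -0.] shift in target axes [-93.2  -0.1  -0.2] cur axes [-93.2  -0.1  -0.2]
turn [-180.    0.    0.] shift in target axes [-93.2   0.1   0.2] cur axes [-93.2  -0.1  -0.2]
eef [ 548.7 -186.3  206.8] F [-0.3  0.3  0.2] w 30.2 q [ 0.53  0.61 -0.4   1.76  0.31  0.83 -0.06] yaw y -3.1 xaxis [ 0. -0. -1.]
```

View pics/c6.png

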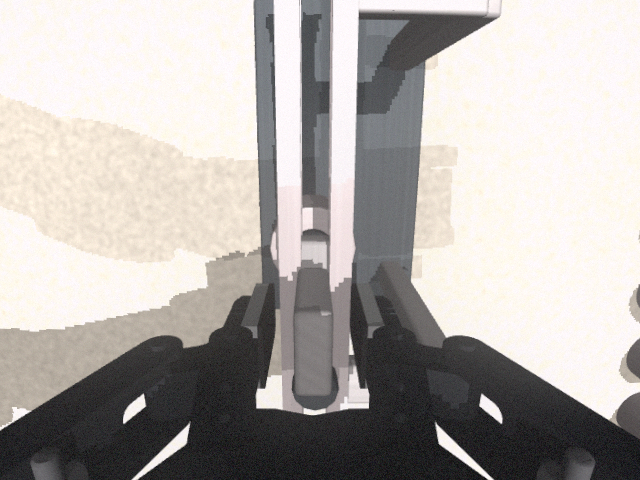

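The pads stand clear on both sides of the tab at about (313,340), and the hanger is upright in the rail. I'll retreat straight up and check.

jog_arm:
  series:
    - [[0,0,0],[-10,0,0],0.3]
    - [[0,0,0],[-30,0,0],0.3]
    - [[0,0,0],[-40,0,0],0.3]
    - [[0,0,0],[-40,0,0],0.3]
    - [[0,0,0],[0,0,-40],0.3]
    - [[0,0,0],[0,0,-60],0.3]
    - [[0,0,0],[0,0,0],0.3]
    - [[0,0,0],[0,0,0],0.3]

```text
clock: 24.65
eef_pos: [554.0, -86.5, 327.3]
tool_rot: [0.616, 1.57, -1.008]
force: [-0.7, -0.4, 1.2]
width: 29.8
```

```bash
python3 - <<'E'
from h import *
s=read_state();print(s['eef_pos'],s['force'])
for f in('wrist','side','top'):
    d=save(f,f+'7'); w=cloud(d);z=w[...,2]
    for n,zz,c in(('tabtop',220,(548.6,-186)),('head',186,(545.7,-223.4))):
        m=(abs(z-zz)<3)&(abs(w[...,0]-c[0])<22)&(abs(w[...,1]-c[1])<24)
        if m.sum()>9:
            r=cv2.minAreaRect(w[m][:,:2].astype(np.float32)); print(f,n,m.sum(),np.median(z[m]).round(1),np.round(r[0],1),np.round(r[1],1),round(r[2],1),'y',np.round([w[m][:,1].min(),w[m][:,1].max()],1))
a=load('wrist7')['img'];b=load('side7')['img'][80:230,300:500]
cv2.imwrite('pics/c7.png',cv2.convertScaleAbs(np.hstack([cv2.resize(a,(400,300)),cv2.resize(b,(400,300),interpolation=3)])[:,:,::-1],alpha=1.5))
E
```

```text
[554.01923121 -86.46935333 327.33840024] [-0.72297426 -0.3979207   1.18504365]
wrist tabtop 672 219.2 [ 548.  -185.2] [30.  11.7] 87.4 y [-200.2 -170.2]
wrist head 170 185.2 [ 547.1 -226.2] [19.9 15.4] 5.3 y [-234.  -217.8]
side tabtop 50 218.8 [ 549.4 -182.7] [30.1 10.6] 87.3 y [-197.7 -167.7]
side head 28 184.6 [ 545.1 -221.5] [12.5 15.6] 25.0 y [-229.5 -212.6]
top tabtop 12 219.9 [ 542.8 -179.1] [3.1 9.3] 3.0 y [-183.7 -174.4]
```

View pics/c7.png

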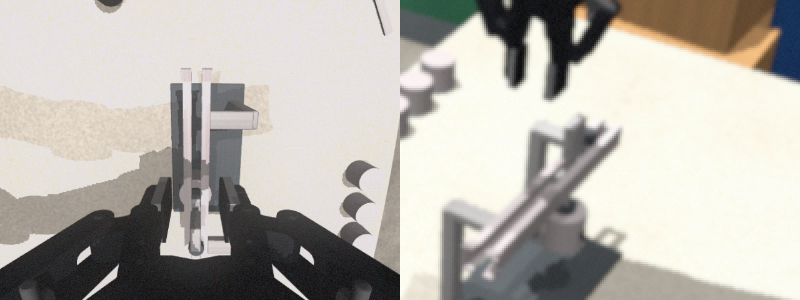

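```bash
python3 - <<'E'
from h import *
for f in('s0','side7'):
    w=cloud(load(f));z=w[...,2];m=(abs(z-186)<3)&(abs(w[...,0]-545.7)<22)&(abs(w[...,1]+223.4)<24);print(f,m.sum(),w[m].min(0).round(1),w[m].max(0).round(1))
for f in('w6','wrist7'):
    w=cloud(load(f));z=w[...,2];m=(abs(z-220)<3)&(abs(w[...,0]-548.6)<9)&(abs(w[...,1]+186)<24);print(f,m.sum(),w[m].min(0).round(1),w[m].max(0).round(1))
finish_job()
E
```

```text
s0 42 [ 538.6 -231.2  183.2] [ 556.6 -211.2  186.8]
side7 28 [ 539.  -229.5  183.7] [ 553.9 -212.6  186.3]
w6 3286 [ 541.3 -200.9  217. ] [ 554.6 -170.   221.7]
wrist7 672 [ 541.5 -200.2  217. ] [ 554.4 -170.2  220.8]
the job is handed in; nothing more can be done
```

The small hanger is hanging released in the rail against the stop's bolt, and I have handed the job in. No verdict was reported.

**What I did:** I gripped the hanger by its tab and fed it through the flared end of the rail with no noticeable side force. I slid it in small steps until it met the bolt at about y = −186 mm. I pressed it there with about 4.4–5.3 N for over half a second, then eased off. I lowered it onto the channel floor, nudged it back to the bolt with about 1.6 N, released it and backed away. This took about 25 s of the 67 s allowed.

**Last checks:**
- **Hanger:** The tab top is at about 219–220 mm, where 220 is expected, and the hanger looks upright. It did not move between release and retreat, to within about 1 mm.
- **Stop:** The screw head sits where it did at the start, within the camera's 1–2 mm scatter. The press stayed near half the 10 N that would shift it.
- **Disagreement:** The side and wrist cameras differ by about 2.5 mm in the tab's position along the rail, about what the calibration allows.
- **Not measured:** I judged the small gap to the bolt from the contact force, not from an image. The loose pistons were not re-measured at the end, but the arm's path stayed clear of them.

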